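# Rack the last slice of toast and lift the toast rack level, ready to hand over

### The job

Take the last slice of toast out of the toaster, lower it (do not drop it) into the empty gap of the brass toast rack until it stands upright on the rack's base like the others, and let go of it. Then take the rack by its wooden grip bar and lift it, level all the way, to about 10 cm above the worktop, and finish holding it there, level and still, with all four slices in place, as if for someone to take it in to breakfast. Do not let go of the rack at the end, do not rest it on anything, and leave the other things on the worktop where they are.

Things in the scene. Friction and masses are not known exactly. Their poses are not given: they have to be found in the camera images.
- toast_rack: loose brass wire toast rack, 172 mm long (x), 78 mm wide (y), 0.28 to 0.46 kg empty. Origin: centre of its underside, z up. Four toast gaps at x = -66, -22, 22, 66 mm; the one at x = -66 (an end) is empty. Slices stand with their thickness along the rack's x on four rails along x (at y = +-20, +-36 mm), 12 mm above the origin; their tops are at 96 mm. Full, it balances under its grip bar.
- rack_free_gap (a point): the rack's empty gap: point on top of the base rails in the middle of the gap, where the centre of the slice's foot goes, at (-66, 0, 12) mm in the rack's frame; axes as the rack's. The gap is the 18 mm clear space along x between two parallel 4 mm wire hoops, each in the y-z plane, 76 mm wide, top 58 mm above the rack's underside.
- rack_grip (a point): centre of the rack's dark wooden grip bar, at (0, 0, 127) mm in the rack's frame, axes as the rack's. The bar is 10 mm thick along x, 56 mm long along y, 16 mm high, on a wire stem over the middle of the rack. Pinch it across its 10 mm from above; the tops of the toast beside it are 31 mm below this point.
- last_slice: the last slice of toast, standing: 13 mm thick (x), 90 mm wide (y; 98 at the rounded ears near the top), 84 mm tall, 35 g. Origin: centre of its foot (lower edge); z up. It starts popped up in the toaster's front slot, foot 108 mm and top 192 mm above the worktop, 42 mm out of the toaster's top, 2 mm free on either side. Crisp and rigid.
- toaster: steel two-slot toaster with dark ends, fixed, 165 mm deep (x), 270 mm long (y), top at 150 mm; lever at its -y end. Origin: centre of its underside. Slots run along y at x = -32 mm (front, nearer the robot, holds the slice) and x = +32 mm (empty). It is off and its carriage stays up.
- slice_1: the first slice of toast, standing: 13 mm thick (x), 90 mm wide (y; 98 at the rounded ears near the top), 84 mm tall, 35 g. Origin: centre of its foot (lower edge); z up. It already stands in the rack's gap at x = -22 mm.
- slice_2: the second slice of toast, standing: 13 mm thick (x), 90 mm wide (y; 98 at the rounded ears near the top), 84 mm tall, 35 g. Origin: centre of its foot (lower edge); z up. It already stands in the rack's gap at x = 22 mm.
- slice_3: the third slice of toast, standing: 13 mm thick (x), 90 mm wide (y; 98 at the rounded ears near the top), 84 mm tall, 35 g. Origin: centre of its foot (lower edge); z up. It already stands in the rack's gap at x = 66 mm.
- honey_jar: honey jar with white lid, 58 mm wide, 85 mm high, bystander at the back; origin at the centre of its underside.
- creamer: orange jug with handle, 67 x 103 mm, 85 mm high, bystander at the back; origin at its underside.
- sugar_bowl: white lidded sugar bowl, 68 mm wide, 78 mm high, bystander at the back; origin at the centre of its underside.
- green_cup: green and white espresso cup, 63 x 88 mm, 51 mm high, bystander at the back right; origin at its underside.
- coffee_cup: white espresso cup, 62 x 88 mm, 55 mm high, bystander at the right; origin at its underside.

How it is judged:
On the way, in this order (a step that is already met when the one before it is completed fails the run):
1. the last slice is lowered between the two hoops of the empty gap, its lower edge less than 30 mm above the base rails, while the fingers still hold it and the rack stands on the worktop (x of last_slice in the frame of rack_free_gap between -0.009 and 0.009 m and y of last_slice in the frame of rack_free_gap between -0.025 and 0.025 m and z of last_slice in the frame of rack_free_gap below 0.03 m and contact force between last_slice and the fingers above 0.3 N and height (world z) of toast_rack below 0.01 m), for 0.1 s.
2. the last slice stands upright on the rack's base in its gap, let go, and the rack still stands on the worktop (x of last_slice in the frame of toast_rack between -0.075 and -0.057 m and y of last_slice in the frame of toast_rack between -0.025 and 0.025 m and z of last_slice in the frame of toast_rack between 0.005 and 0.019 m and angle between the z axis of last_slice and the z axis of toast_rack, either way round below 0.15 rad and contact force between last_slice and the fingers below 0.1 N and height (world z) of toast_rack below 0.006 m), for 0.2 s.
At the end, for the whole second after the job is handed in: Fingers hold the rack, underside 70-130 mm up, level within 0.1 rad, still (20 mm/s, 0.1 rad/s), touching no toaster or bystander; the four slices stand in their gaps (foot within 9 mm along and 25 mm across the gap, 7 mm in height, upright in the rack to 0.15 rad), none touched by fingers (height (world z) of toast_rack between 0.07 and 0.13 m and angle between toast_rack's own z axis and vertical below 0.1 rad and linear speed of toast_rack below 0.02 m/s and angular speed of toast_rack below 0.1 rad/s and contact force between toast_rack and the fingers above 2 N and contact force between toast_rack and toaster below 0.1 N and contact force between toast_rack and honey_jar below 0.1 N and contact force between toast_rack and creamer below 0.1 N and contact force between toast_rack and sugar_bowl below 0.1 N and contact force between toast_rack and green_cup below 0.1 N and contact force between toast_rack and coffee_cup below 0.1 N and x of last_slice in the frame of toast_rack between -0.075 and -0.057 m and y of last_slice in the frame of toast_rack between -0.025 and 0.025 m and z of last_slice in the frame of toast_rack between 0.005 and 0.019 m and angle between the z axis of each of last_slice, slice_1, slice_2, slice_3 and the z axis of toast_rack, either way round below 0.15 rad and contact force between each of last_slice, slice_1, slice_2, slice_3 and the fingers below 0.1 N and x of slice_1 in the frame of toast_rack between -0.031 and -0.013 m and y of slice_1 in the frame of toast_rack between -0.025 and 0.025 m and z of slice_1 in the frame of toast_rack between 0.005 and 0.019 m and x of slice_2 in the frame of toast_rack between 0.013 and 0.031 m and y of slice_2 in the frame of toast_rack between -0.025 and 0.025 m and z of slice_2 in the frame of toast_rack between 0.005 and 0.019 m and x of slice_3 in the frame of toast_rack between 0.057 and 0.075 m and y of slice_3 in the frame of toast_rack between -0.025 and 0.025 m and z of slice_3 in the frame of toast_rack between 0.005 and 0.019 m); the arm keeps its last pose, push and grip.
It fails at once if the rack is tipped by more than 0.3 rad (angle between toast_rack's own z axis and vertical above 0.3 rad).
It fails at once if a bystander is moved by more than 30 mm (distance of any of honey_jar, creamer, sugar_bowl, green_cup, coffee_cup from where it was at the start of the episode above 0.03 m).
It also fails if it takes over 51 s, if anything falls off the work surface, if the arm or the gripper's body presses on something with over 40 N, if the wrist force passes 120 N, or if a joint passes its speed limit or range.

### The arm

A 6-joint arm with a two-finger parallel gripper is mounted at the origin on a cart in front of the work surface, level with it; the furniture and walls round the work are solid. World frame = base frame: x ahead of the robot, y to its left, z up, the work surface at z = 0. Lengths are in m, angles in rad, forces in N, time in s.
With the tool pointing down it reaches from about 0.325 to 0.85 m from the base axis. Payload 4.4 kg.
Tool frame: the origin (TCP) lies between the finger pads; the fingertips stand tip_extent ahead of it and the grasp point (between the pads) lies 8 mm behind it (tip_extent is the distance from the TCP to the fingertips, in m); z points along the fingers, y is the line along which they close (so a half turn about z gives the same grasp; the last joint's range is limited). The gripper opens to 94 mm and grips with 3 to 60 N. Pads are 16 mm wide; open, the fingers measure 119 mm over their backs; the gripper's body (75 mm by 177 mm) begins 78 mm behind the grasp point.
Start: joints at [0.978, 0.207, 1.542, -0, 1.393, -0.15], TCP at [0.246, 0.52, 0.216] pointing down, gripper open.
Joint ranges: [-2.73, 2.73], [-0.86, 2.22], [0.23, 2.46], [-1.11, 4.25], [0.08, 2.63], [-2.82, 2.82]. Speed limits (rad/s): [2.79, 2.79, 3.14, 3.14, 3.14, 3.14].

### API

Orientations are given as a rotation vector (axis times angle).
In Python, from station import * gives the robot as it stands.
- The arm moves only by the tool play_rows, never from a script. Its argument "moves" is a list that holds one entry, the list of rows, each a list of 7 numbers: the finger opening in mm, from 0 to 94, then the shift along the tool's x, y, z in units of 25 mm (1.0 is 25 mm), then the turn, a rotation vector about the tool's x, y, z in units of 5 degrees (1.0 is 5 degrees). In form: [[[gripper, dx, dy, dz, ax, ay, az], ...]]. A call has 1 to 20 rows; each row shifts and turns the commanded pose from where the row before left it, along the tool's axes as they then stand; what a row does not reach is not made up. A row lasts 1/10 s, in which the tool goes at most 50 mm and 8.59 degrees, less where a joint would pass 70% of its speed; a pose out of reach is approached as far as the arm can. A call is refused whole if a number of a shift passes 1 or a number of a turn 1, either way. A call with a gripper value outside its range is refused whole. The fingers move at their own pace and stop on an object; "force" is the grip in N (left out, the last holds). Time passes only in rows, so rows that do not move let the fingers close. It gives the time, the measured TCP pose, the force, the opening and the grip force at its end, in the units of the state.
- get_obs(): the state, without advancing time (a new reading comes with each control period).
- camera(name): name is "side" or "top"; returns (picture, depth): 420x560x3 uint8, blue, green, red; 420x560 float32, m along the optical axis (not along the pixel's ray), 0 where there is no reading.
- camera_params(name): a dict with "fov_y" (degrees; the focal length in pixels is half the picture's height over the tangent of half this angle, whatever the lens; pixels are square), "cx", "cy" (the principal point, pixels), "D" ([k1, k2, p1, p2, k3] as OpenCV has them; the pictures are not rectified), "cam_to_world" (4x4, takes a point from camera to world coordinates). Camera axes: x right, y down, z forward; pixel columns grow to the right and rows downward; lengths in m; the calibration is good to about 2 mm. A picture is of the moment at which its call begins. camera_params takes no time and is no camera call.
- job_done(): hands the job in; it is judged then, once.
Trained networks look in the newest picture that a camera, given by its name, has taken for a name from the list of things; names that differ only in an ending like _2 or _b are one class to them, and where a whole thing is asked for, a point or a joint stands for the part that bears it (a point fixed in the world has none). Each returns a list of dicts, best first, with "p" (0 to 1); they miss things now and then, are a little off and sometimes report something else, mostly with a low value. They report only what shows in the picture. A call takes as long as a camera call.
- search_frame(target, camera): "point" ([column, row] in pixels, amid what is visible of it).
- outline_of(target, camera): "pixels" (420x560 bool, what is visible of it) and "point" ([column, row] in pixels, amid what is visible of it).
The state is a dict: "time": time; "q": joint angles; "joint_velocities": joint speeds; "joint_torque": joint torques, N m; "tcp_pos": TCP position; "orientation": TCP orientation; "contact_force": force on the tool from outside, world axes, zero at the start; "moment": the same for the moment, N m; "opening": finger opening in m; "gripper_force": force on a finger pad.
Only numpy, scipy, OpenCV 4.12 (cv2) and the standard library are available. Lean on these libraries where they do the work, as an engineer would, in place of code of your own. Each camera call takes 0.05 s, during which the arm holds its last target. There are 200 camera calls.

## Working session

There is one attempt and no reset: what is moved stays moved. The work goes in short steps, Python scripts to look and compute and a tool call to move; the robot and the scene stay as the last step left them, time stands still between calls to the robot, and variables do not carry over. Pictures are saved under pics/ and viewed, at most 10 in all, crops included, and the job is handed in when it is done.

Besides the shell and the picture viewer there is one more tool, called after ">>>" as name(argument=value, ...) on one line, values as JSON. play_rows: Moves the arm, as the interface text tells. Its arguments: {"type":"object","properties":{"moves":{"type":"array"},"force":{"type":"number"}},"required":["moves"]}

```bash
mkdir -p pics; ls; cat > h.py <<'E'
from station import *
import numpy as np, cv2
from scipy.spatial.transform import Rotation as R
def cloud(cam,depth):
    p=camera_params(cam); f=210/np.tan(np.radians(p['fov_y'])/2)
    K=np.array([[f,0,p['cx']],[0,f,p['cy']],[0,0,1.]])
    v,u=np.mgrid[0:420,0:560]
    n=cv2.undistortPoints(np.stack([u,v],-1).reshape(-1,1,2).astype(float),K,np.array(p['D'],float)).reshape(420,560,2)
    P=np.dstack([n*depth[...,None],depth])
    T=np.array(p['cam_to_world']); W=P@T[:3,:3].T+T[:3,3]
    W[depth<=0]=np.nan
    return W
E
python3 - <<'E'
from h import *
o=get_obs(); print({k:np.round(v,3) for k,v in o.items()})
print(R.from_rotvec(o['orientation']).as_matrix().round(3))
for c in ['side','top']:
    im,d=camera(c); cv2.imwrite(f'pics/{c}0.png',im); W=cloud(c,d); np.save(f'{c}0.npy',W)
    print(c,np.round(camera_params(c)['cam_to_world'],2).tolist())
    for t in ['toast_rack','rack_grip','last_slice','toaster','rack_free_gap']:
        for r in outline_of(t,c)[:4]:
            m=r['pixels']; P=W[m]; P=P[~np.isnan(P[:,0])]
            print(t,round(r['p'],2),np.round(r['point']),m.sum(),np.percentile(P,[2,50,98],axis=0).round(3).tolist() if len(P) else None)
E
```

```text
pics
{'time': np.float64(0.0), 'q': array([ 0.977,  0.207,  1.543, -0.   ,  1.394, -0.151]), 'joint_velocities': array([ 0.   , -0.   , -0.   ,  0.001, -0.001, -0.001]), 'joint_torque': array([-0.0000e+00, -3.7087e+01, -2.8142e+01,  7.0000e-02,  3.6000e-02,
       -0.0000e+00]), 'tcp_pos': array([0.246, 0.519, 0.215]), 'orientation': array([-6.900e-01, -3.064e+00,  3.000e-03]), 'contact_force': array([-0.699,  0.281,  0.105]), 'moment': array([-0.012,  0.005, -0.036]), 'gripper_force': np.float64(0.0), 'opening': np.float64(0.094)}
[[-0.904  0.428 -0.001]
 [ 0.428  0.904 -0.002]
 [ 0.    -0.002 -1.   ]]
side [[-0.0, -0.88, 0.48, -0.25], [-1.0, -0.0, -0.0, -0.05], [0.0, -0.48, -0.88, 1.51], [0.0, 0.0, 0.0, 1.0]]
toast_rack 0.66 [331. 250.] 418 [[0.375, -0.31, -0.002], [0.436, -0.248, 0.036], [0.496, -0.206, 0.136]]
rack_grip 0.69 [331. 242.] 356 [[0.375, -0.305, 0.001], [0.426, -0.24, 0.018], [0.529, -0.184, 0.136]]
last_slice 0.72 [173. 221.] 442 [[0.438, 0.195, 0.12], [0.445, 0.235, 0.17], [0.458, 0.282, 0.196]]
toaster 0.69 [188. 218.] 5438 [[0.388, 0.084, 0.027], [0.451, 0.21, 0.1
[... 273 characters left out ...]
.] 544 [[0.381, -0.309, -0.005], [0.456, -0.254, 0.014], [0.555, -0.191, 0.136]]
rack_grip 0.62 [342. 223.] 228 [[0.378, -0.307, -0.001], [0.455, -0.251, 0.023], [0.559, -0.213, 0.138]]
rack_grip 0.49 [367. 159.] 345 [[0.644, -0.385, -0.001], [0.679, -0.357, 0.021], [0.702, -0.319, 0.055]]
rack_grip 0.25 [326. 202.] 164 [[0.512, -0.267, 0.039], [0.53, -0.228, 0.092], [0.548, -0.186, 0.102]]
last_slice 0.53 [175. 226.] 216 [[0.44, 0.193, 0.066], [0.449, 0.235, 0.187], [0.466, 0.29, 0.197]]
toaster 0.57 [187. 217.] 4737 [[0.396, 0.082, 0.026], [0.48, 0.212, 0.145], [0.561, 0.353, 0.155]]
rack_free_gap 0.88 [337. 240.] 355 [[0.378, -0.301, -0.006], [0.418, -0.243, 0.013], [0.48, -0.211, 0.137]]
```

```bash
python3 - <<'E'
from h import *
for c in ['side','top']:
    im=cv2.imread(f'pics/{c}0.png')
    a=cv2.resize(im[170:270,130:220],None,fx=4,fy=4,interpolation=cv2.INTER_CUBIC) ; b=cv2.resize(im[170:270,285:385],None,fx=4,fy=4,interpolation=cv2.INTER_CUBIC)
    cv2.imwrite(f'pics/{c}0c.png',np.hstack([a,b]))
    W=np.load(f'{c}0.npy')
    P=W.reshape(-1,3); P=P[~np.isnan(P[:,0])]
    def rect(n,m):
        Q=P[m]; 
        r=cv2.minAreaRect(Q[:,:2].astype(np.float32)*1000); print(c,n,len(Q),np.round(r[0],1),np.round(r[1],1),round(r[2],1),'mean',Q.mean(0).round(4), 'z95',np.percentile(Q[:,2],[50,95]).round(4))
        return Q
    x,y,z=P.T
    box=(x>.3)&(x<.65)&(y<-.1)&(y>-.4)
    rect('grip',box&(z>.115)&(z<.16))
    Q=rect('tops',box&(z>.085)&(z<.105))
    k=cv2.kmeans(Q[:,:2].astype(np.float32),3,None,(3,50,1e-6),5,cv2.KMEANS_PP_CENTERS)
    lab=k[1].ravel()
    for i in range(3):
        q=Q[lab==i][:,:2]; u,s,vt=np.linalg.svd(q-q.mean(0)); t=(q-q.mean(0))@vt[0]
        mid=q.mean(0)+vt[0]*(t.max()+t.min())/2
        print('  slice',len(q),mid.round(4),np.ptp(t).round(3),'dir deg',np.degrees(np.arctan2(vt[0,1],vt[0,0])).round(1))
    q=rect('last',(x>.4)&(x<.5)&(y>.1)&(y<.35)&(z>.183)&(z<.21))
    u,s,vt=np.linalg.svd(q[:,:2]-q[:,:2].mean(0)); print(np.degrees(np.arctan2(vt[0,1],vt[0,0])))
    rect('toaster',(x>.3)&(x<.7)&(y>0)&(y<.45)&(z>.145)&(z<.156))
    rect('hoops',box&(z>.04)&(z<.065))
E
```

```text
side grip 73 [ 465.8 -245.7] [10.7 54.3] 20.9 mean [ 0.4644 -0.2444  0.1316] z95 [0.1326 0.1392]
side tops 361 [ 487.3 -239.2] [107.7  93.9] 18.2 mean [ 0.4849 -0.239   0.0936] z95 [0.0938 0.1007]
  slice 104 [ 0.5183 -0.2544] 0.064 dir deg -144.9
  slice 151 [ 0.4461 -0.2527] 0.094 dir deg -70.7
  slice 106 [ 0.5001 -0.2108] 0.059 dir deg -161.7
side last 150 [448.7 239.2] [89.7 17.8] 83.9 mean [0.4484 0.2387 0.1904] z95 [0.1909 0.196 ]
-96.96934145757508
side toaster 2259 [478.2 222.2] [256.5 160.7] 84.2 mean [0.4751 0.2226 0.1491] z95 [0.1489 0.1537]
side hoops 366 [ 527.5 -264.1] [150.2 295.1] 73.2 mean [ 0.481  -0.2525  0.0531] z95 [0.0535 0.0633]
top grip 60 [ 467.7 -245.6] [ 9.9 55. ] 21.1 mean [ 0.4675 -0.245   0.1336] z95 [0.1335 0.1382]
top tops 371 [ 490.1 -241.7] [101.7  93.4] 19.9 mean [ 0.4895 -0.2405  0.0941] z95 [0.0939 0.1008]
  slice 121 [ 0.4762 -0.2691] 0.058 dir deg -163.3
  slice 127 [ 0.4612 -0.2273] 0.057 dir deg -160.2
  slice 123 [ 0.5309 -0.226 ] 0.091 dir deg -69.7
top last 129 [450.2 238.3] [92.8 13.4] 83.5 mean [0.4503 0.2397 0.1906] z95 [0.1904 0.1967]
-96.06423750196056
top toaster 2320 [480.6 225.1] [265.9 159.8] 82.7 mean [0.4813 0.2228 0.1493] z95 [0.1491 0.154 ]
top hoops 267 [ 529.  -261.8] [149.8 293.6] 73.8 mean [ 0.4775 -0.2503  0.0532] z95 [0.0542 0.0626]
```

View pics/top0.png

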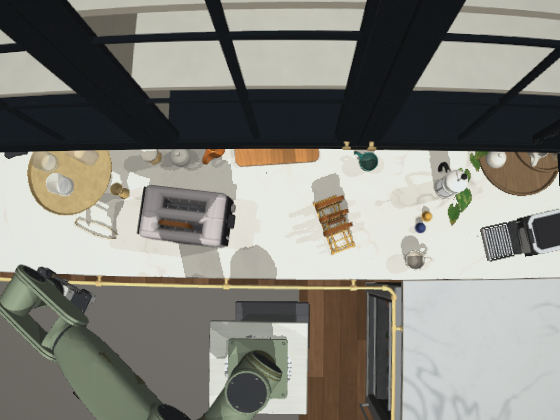

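View pics/top0c.png

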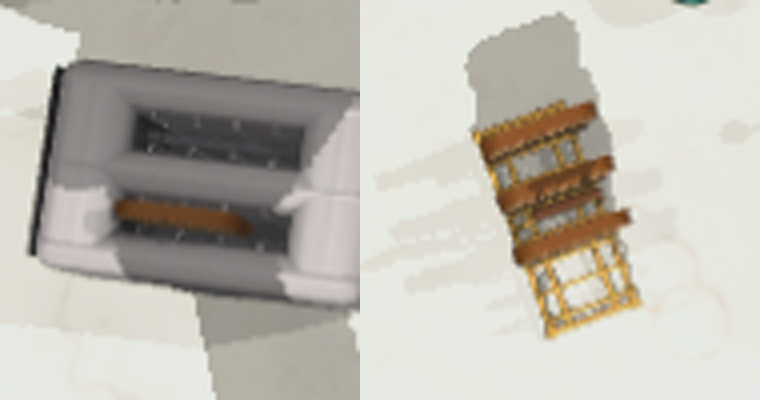

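The top view shows the toaster around (187,216), with the slice in its lower slot at (175,226). The rack is at (335,224), its empty gap nearest the robot at (342,240) and clear. Rack yaw is about 20.5°, slice thickness axis about -6.5°.

>>> play_rows(moves=[[[94, 0, 0, -1, 0, 0, 1], [94, 0, 0, -1, 0, 0, 1], [94, 0, 0, -1, 0, 0, 1], [94, 0, 0, -1, 0, 0, 1], [94, 0, 0, 0, 0, 0, 1], [94, 0, 0, 0, 0, 0, 1], [94, 0, 0, 0, 0, 0, 1], [94, 0, 0, 0, 0, 0, 1], [94, 0, 0, 0, 0, 0, 1], [94, 0, 0, 0, 0, 0, 1], [94, 0, 0, 0, 0, 0, 1], [94, 0, 0, 0, 0, 0, 1], [94, 0, 0, 0, 0, 0, 1], [94, 0, 0, 0, 0, 0, 1], [94, 0, 0, 0, 0, 0, 0.24]]])

```text
time: 2.1
tcp_pos: [0.2464, 0.5195, 0.3165]
orientation: [2.346, 2.089, 0.0]
contact_force: [-0.6, 0.2, -0.6]
opening: 0.0942
gripper_force: 0.0
```

>>> play_rows(moves=[[[94, -0.93, 0.85, 0, 0, 0, 0], [94, -0.93, 0.85, 0, 0, 0, 0], [94, -0.93, 0.85, 0, 0, 0, 0], [94, -0.93, 0.85, 0, 0, 0, 0], [94, -0.93, 0.85, 0, 0, 0, 0], [94, -0.93, 0.85, 0, 0, 0, 0], [94, -0.93, 0.85, 0, 0, 0, 0], [94, -0.93, 0.85, 0, 0, 0, 0], [94, -0.93, 0.85, 0, 0, 0, 0], [94, -0.93, 0.85, 0, 0, 0, 0], [94, -0.92, 0.86, 0, 0, 0, 0], [60, 0, 0, 1, 0, 0, 0], [60, 0, 0, 1, 0, 0, 0], [60, 0, 0, 1, 0, 0, 0], [60, 0, 0, 0, 0, 0, 0]]])

```text
time: 3.6
tcp_pos: [0.447, 0.2379, 0.2376]
orientation: [-2.342, -2.089, 0.012]
contact_force: [-0.1, -0.3, -0.1]
opening: 0.0654
gripper_force: 0.0
```

```bash
python3 - <<'E'
from h import *
o=get_obs(); print(o['tcp_pos'].round(4),o['orientation'].round(3),o['q'].round(3))
im,d=camera('side'); cv2.imwrite('pics/s1.png',cv2.resize(im[150:270,110:250],None,fx=4,fy=4,interpolation=cv2.INTER_CUBIC))
E
```

```text
[0.447  0.2379 0.2376] [-2.342 -2.089  0.012] [ 0.318  0.049  1.674 -0.     1.427  0.432]
```

View pics/s1.png

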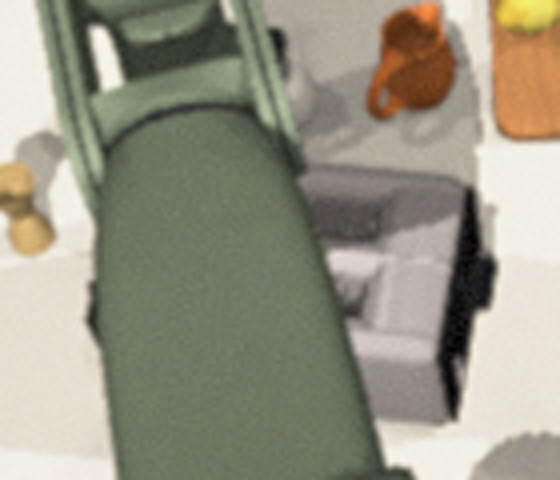

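The arm hides the slice (only the toaster's right end shows at ~(400,300)), so I'll go by the measured pose.

>>> play_rows(moves=[[[50, 0, 0, 0.7, 0, 0, 0], [44, 0, 0, 0.7, 0, 0, 0], [40, 0, 0, 0.7, 0, 0, 0], [40, 0, 0, 0.7, 0, 0, 0], [40, 0, 0, 0, 0, 0, 0], [40, 0, 0, 0, 0, 0, 0]]])

```text
time: 4.25
tcp_pos: [0.4505, 0.2394, 0.173]
orientation: [2.344, 2.091, 0.003]
contact_force: [0.3, -0.3, 0.1]
opening: 0.0398
gripper_force: 0.0
```

>>> play_rows(moves=[[[25, 0, 0, 0, 0, 0, 0], [20, 0, 0, 0, 0, 0, 0], [5, 0, 0, 0, 0, 0, 0], [5, 0, 0, 0, 0, 0, 0], [5, 0, 0, 0, 0, 0, 0], [5, 0, 0, 0, 0, 0, 0], [5, 0, 0, 0, 0, 0, 0], [5, 0, 0, 0, 0, 0, 0]]], force=10)

```text
time: 5.05
tcp_pos: [0.45, 0.2391, 0.172]
orientation: [2.345, 2.09, 0.001]
contact_force: [-0.3, 0.1, 4.5]
opening: 0.013
gripper_force: 10.0
```

>>> play_rows(moves=[[[5, 0, 0, -0.3, 0, 0, 0], [5, 0, 0, -0.5, 0, 0, 0], [5, 0, 0, -0.6, 0, 0, 0], [5, 0, 0, -0.8, 0, 0, 0], [5, 0, 0, -0.8, 0, 0, 0], [5, 0, 0, -0.8, 0, 0, 0], [5, 0, 0, -0.6, 0, 0, 0], [5, 0, 0, 0, 0, 0, 0], [5, 0, 0, 0, 0, 0, 0]]])

```text
time: 5.95
tcp_pos: [0.4492, 0.239, 0.2815]
orientation: [-2.345, -2.09, 0.0]
contact_force: [-0.2, -0.9, -0.1]
opening: 0.0131
gripper_force: 10.0
```

>>> play_rows(moves=[[[5, 0, 0, 0, 0, 0, -0.9], [5, 0, 0, 0, 0, 0, -0.9], [5, 0, 0, 0, 0, 0, -0.9], [5, 0, 0, 0, 0, 0, -0.9], [5, 0, 0, 0, 0, 0, -0.9], [5, 0, 0, 0, 0, 0, -0.9]]])

```text
time: 6.55
tcp_pos: [0.4484, 0.2386, 0.2797]
orientation: [-1.787, -2.581, 0.005]
contact_force: [1.1, -0.9, -0.1]
opening: 0.0129
gripper_force: 10.0
```

>>> play_rows(moves=[[[5, -0.5, -0.24, 0, 0, 0, 0], [5, -0.8, -0.38, 0, 0, 0, 0], [5, -0.95, -0.45, 0, 0, 0, 0], [5, -0.95, -0.45, 0, 0, 0, 0], [5, -0.95, -0.45, 0, 0, 0, 0], [5, -0.95, -0.45, 0, 0, 0, 0], [5, -0.95, -0.45, 0, 0, 0, 0], [5, -0.95, -0.45, 0, 0, 0, 0], [5, -0.95, -0.45, 0, 0, 0, 0], [5, -0.95, -0.45, 0, 0, 0, 0], [5, -0.95, -0.45, 0, 0, 0, 0], [5, -0.95, -0.45, 0, 0, 0, 0], [5, -0.95, -0.45, 0, 0, 0, 0], [5, -0.95, -0.45, 0, 0, 0, 0], [5, -0.95, -0.45, 0, 0, 0, 0], [5, -0.95, -0.45, 0, 0, 0, 0], [5, -0.95, -0.45, 0, 0, 0, 0], [5, -0.95, -0.45, 0, 0, 0, 0], [5, -0.95, -0.45, 0, 0, 0, 0], [5, -0.95, -0.45, 0, 0, 0, 0]]])

```text
time: 8.55
tcp_pos: [0.4043, -0.2692, 0.2805]
orientation: [-1.794, -2.576, -0.0]
contact_force: [0.7, 0.5, -0.6]
opening: 0.0127
gripper_force: 10.0
```

>>> play_rows(moves=[[[5, 0, 0, 0, 0, 0, 0], [5, 0, 0, 0, 0, 0, 0], [5, 0, 0, 0, 0, 0, 0], [5, 0, 0, 0, 0, 0, 0]]])

```text
time: 8.95
tcp_pos: [0.4058, -0.2672, 0.2813]
orientation: [-1.791, -2.58, -0.0]
contact_force: [-0.4, -0.3, -0.7]
opening: 0.0128
gripper_force: 10.0
```

```bash
python3 - <<'E'
from h import *
o=get_obs(); print(o['tcp_pos'].round(4),o['orientation'].round(3),o['q'].round(3))
a=[]
for c in ['side','top']:
    im,d=camera(c); np.save(f'{c}1.npy',cloud(c,d))
    a.append(cv2.resize(im[165:285,280:380],None,fx=4,fy=4,interpolation=cv2.INTER_CUBIC))
cv2.imwrite('pics/r1.png',np.hstack(a))
E
```

```text
[ 0.4058 -0.2672  0.2813] [-1.791 -2.58  -0.   ] [-0.761 -0.032  1.665  0.     1.508 -1.118]
```

View pics/r1.png

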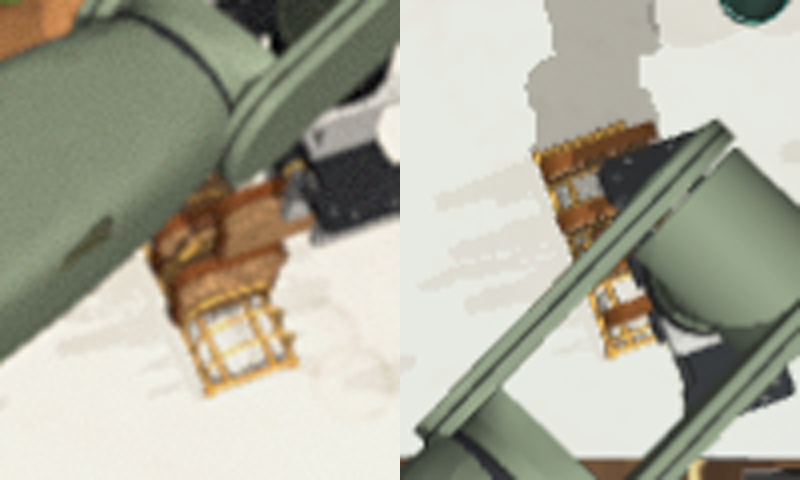

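Left (side view): the slice is held at (265,215), and the empty gap stands clear at (240,345). In the right (top) view the slice hangs at (630,312) over the gap. I'll refine the gap against the hoops and check the held slice.

```bash
python3 - <<'E'
from h import *
a=np.radians(20.45); C=np.array([.4667,-.2456]); Rz=np.array([[np.cos(a),-np.sin(a)],[np.sin(a),np.cos(a)]])
for c in ['side','top']:
    for k in '01':
        P=np.load(f'{c}{k}.npy').reshape(-1,3);P=P[~np.isnan(P[:,0])]
        q=np.c_[(P[:,:2]-C)@Rz,P[:,2]]; q=q[(abs(q[:,0])<.11)&(abs(q[:,1])<.06)]
        def s(n,z0,z1,x0,x1):
            Q=q[(q[:,2]>z0)&(q[:,2]<z1)&(q[:,0]>x0)&(q[:,0]<x1)]
            if len(Q)>4: print(c+k,n,len(Q),'x med',(np.median(Q[:,0])*1e3).round(1),'x rng',(np.percentile(Q[:,0],[3,97])*1e3).round(1),'y rng',(np.percentile(Q[:,1],[1,99])*1e3).round(1),'slope',np.degrees(np.polyfit(Q[:,1],Q[:,0],1)[0]).round(1),'zmax',np.percentile(Q[:,2],97).round(4))
        s('endhoop',.04,.066,-.1,-.066); s('hoop2',.04,.066,-.064,-.046)
        s('s1',.088,.104,-.035,-.008); s('s2',.088,.104,.01,.035); s('s3',.088,.104,.05,.085)
        if k=='0': s('grip',.12,.15,-.02,.02)
        else: s('held',.205,.26,-.1,-.03)
E
```

```text
side0 endhoop 32 x med -77.5 x rng [-79.4 -75.3] y rng [-34.7  36. ] slope -0.2 zmax 0.0599
side0 hoop2 29 x med -55.0 x rng [-57.7 -52.1] y rng [-33.7  36.7] slope -0.7 zmax 0.0627
side0 s1 123 x med -23.5 x rng [-29.8 -15.6] y rng [-43.2  43.1] slope -0.2 zmax 0.101
side0 s2 73 x med 23.3 x rng [15.4 27.9] y rng [-45.7  38.8] slope -2.8 zmax 0.1014
side0 s3 112 x med 64.8 x rng [58.4 73.2] y rng [-47.6  36. ] slope 0.1 zmax 0.1015
side0 grip 71 x med -2.2 x rng [-6.1  3.7] y rng [-26.2  27.2] slope -1.1 zmax 0.1403
side1 endhoop 31 x med -77.2 x rng [-79.4 -75. ] y rng [-34.5  36.8] slope 0.3 zmax 0.0602
side1 hoop2 30 x med -55.3 x rng [-58.3 -53. ] y rng [-35.8  36.1] slope 0.3 zmax 0.0645
side1 s1 96 x med -25.5 x rng [-30.  -16.9] y rng [-39.8  44.6] slope 2.6 zmax 0.1003
side1 s2 47 x med 22.0 x rng [15.1 28.6] y rng [-9.1 41.3] slope -8.8 zmax 0.099
side1 held 140 x med -72.8 x rng [-75.3 -65.9] y rng [-20.1  50. ] slope 3.1 zmax 0.2586
top0 endhoop 28 x med -75.8 x rng [-77.8 -74.1] y rng [-34.1  35.7] slope -0.2 zmax 0.0624
top0 hoop2 29 x med -53.7 x rng [-55.6 -52. ] y rng [-31.7  35.3] slope 0.2 zmax 0.0623
top0 s1 114 x med -21.0 x rng [-27.1 -14.9] y rng [-42.6  41. ] slope 0.5 zmax 0.102
top0 s2 115 x med 23.0 x rng [16.9 29.2] y rng [-45.8  37.8] slope 0.1 zmax 0.1011
top0 s3 113 x med 67.1 x rng [61.4 73.1] y rng [-45.9  37.8] slope -0.4 zmax 0.1015
top0 grip 60 x med 0.9 x rng [-3.6  5.7] y rng [-26.9  26.3] slope -0.6 zmax 0.1386
top1 endhoop 14 x med -76.2 x rng [-77.8 -74.3] y rng [ 3.6 33.5] slope -0.3 zmax 0.0593
top1 s1 9 x med -23.7 x rng [-26.7 -18.7] y rng [ 2.6 21.2] slope -22.0 zmax 0.1009
top1 s2 50 x med 22.6 x rng [17.3 29. ] y rng [ 2.1 42.9] slope -0.5 zmax 0.1019
top1 s3 112 x med 66.9 x rng [61.2 73.1] y rng [-49.1  37.5] slope -0.2 zmax 0.1013
```

>>> play_rows(moves=[[[5, 0, 0, 0.6, 0, 0, 0], [5, 0, 0, 0.9, 0, 0, 0], [5, 0, 0, 0.9, 0, 0, 0], [5, 0, 0, 0.9, 0, 0, 0], [5, 0, 0, 0.9, 0, 0, 0], [5, 0, 0, 0.8, 0, 0, 0], [5, 0, 0, 0.6, 0, 0, 0], [5, 0, 0, 0.2, 0, 0, 0], [5, 0, 0, 0, 0, 0, 0], [5, 0, 0, 0, 0, 0, 0], [5, 0, 0, 0, 0, 0, 0]]])

```text
time: 10.15
tcp_pos: [0.4066, -0.2688, 0.1377]
orientation: [1.791, 2.579, -0.001]
contact_force: [-0.2, 0.8, -0.1]
opening: 0.0133
gripper_force: 10.0
```

```bash
python3 - <<'E'
from h import *
a=np.radians(20.45); C=np.array([.4667,-.2456]); Rz=np.array([[np.cos(a),-np.sin(a)],[np.sin(a),np.cos(a)]])
o=get_obs(); print(o['tcp_pos'].round(4),((o['tcp_pos'][:2]-C)@Rz).round(4),o['orientation'].round(3),o['contact_force'].round(2))
im,d=camera('side'); P=cloud('side',d).reshape(-1,3);P=P[~np.isnan(P[:,0])]
q=np.c_[(P[:,:2]-C)@Rz,P[:,2]]
for n,z0,z1,x0,x1 in [('end',.04,.066,-.1,-.07),('held',.08,.11,-.085,-.05),('heldlow',.07,.085,-.085,-.05)]:
    Q=q[(abs(q[:,1])<.06)&(q[:,2]>z0)&(q[:,2]<z1)&(q[:,0]>x0)&(q[:,0]<x1)]
    print(n,len(Q),np.percentile(Q,[3,50,97],axis=0).round(4).tolist())
cv2.imwrite('pics/r2.png',cv2.resize(im[200:280,300:400],None,fx=6,fy=6,interpolation=cv2.INTER_CUBIC))
E
```

```text
[ 0.4066 -0.2688  0.1377] [-0.0644 -0.0007] [ 1.791e+00  2.579e+00 -1.000e-03] [-0.17  0.77 -0.1 ]
end 27 [[-0.0794, -0.0192, 0.0418], [-0.077, 0.0102, 0.055], [-0.0747, 0.0344, 0.0596]]
held 70 [[-0.0749, -0.0172, 0.0813], [-0.0728, 0.0187, 0.0957], [-0.0675, 0.0478, 0.1087]]
heldlow 21 [[-0.0736, -0.0152, 0.0742], [-0.072, 0.0181, 0.081], [-0.0708, 0.0465, 0.0844]]
```

View pics/r2.png

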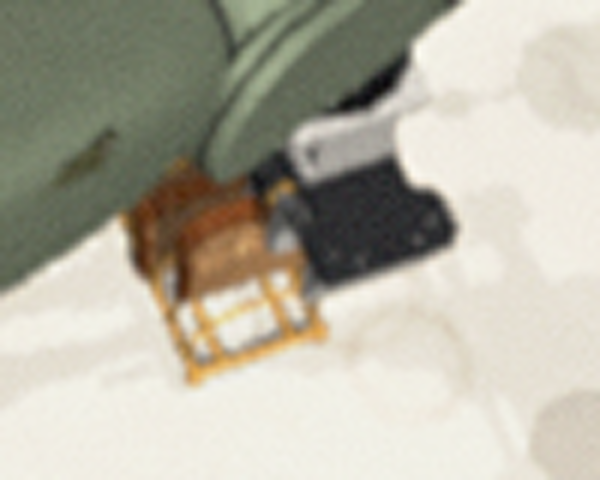

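The slice hangs at about (230,240), lined up over the gap behind the end hoop at (240,330). The offset is under 1 mm, so I'll lower it.

>>> play_rows(moves=[[[5, 0, 0.02, 0.2, 0, 0, 0], [5, 0, 0, 0.2, 0, 0, 0], [5, 0, 0, 0.2, 0, 0, 0], [5, 0, 0, 0.2, 0, 0, 0], [5, 0, 0, 0.2, 0, 0, 0], [5, 0, 0, 0.2, 0, 0, 0], [5, 0, 0, 0.2, 0, 0, 0], [5, 0, 0, 0.2, 0, 0, 0], [5, 0, 0, 0.2, 0, 0, 0], [5, 0, 0, 0.2, 0, 0, 0], [5, 0, 0, 0.1, 0, 0, 0], [5, 0, 0, 0, 0, 0, 0], [5, 0, 0, 0, 0, 0, 0]]])

```text
time: 11.5
tcp_pos: [0.4064, -0.2681, 0.084]
orientation: [1.792, 2.58, -0.0]
contact_force: [-0.3, -0.3, -0.2]
opening: 0.0128
gripper_force: 10.0
```

>>> play_rows(moves=[[[5, 0, 0, 0.1, 0, 0, 0], [5, 0, 0, 0.1, 0, 0, 0], [5, 0, 0, 0.04, 0, 0, 0], [5, 0, 0, 0.04, 0, 0, 0], [5, 0, 0, 0, 0, 0, 0], [5, 0, 0, 0, 0, 0, 0], [5, 0, 0, 0, 0, 0, 0]]])

```text
time: 12.2
tcp_pos: [0.4064, -0.2681, 0.077]
orientation: [1.792, 2.58, -0.0]
contact_force: [-0.9, -0.1, -0.6]
opening: 0.0129
gripper_force: 10.0
```

>>> play_rows(moves=[[[5, 0, 0, 0.04, 0, 0, 0], [5, 0, 0, 0.04, 0, 0, 0], [5, 0, 0, 0, 0, 0, 0], [5, 0, 0, 0, 0, 0, 0]]])

```text
time: 12.6
tcp_pos: [0.4066, -0.2683, 0.0756]
orientation: [1.792, 2.58, -0.0]
contact_force: [-1.9, 1.2, 6.2]
opening: 0.0132
gripper_force: 10.0
```

>>> play_rows(moves=[[[16, 0, 0, -0.02, 0, 0, 0], [20, 0, 0, 0, 0, 0, 0], [24, 0, 0, 0, 0, 0, 0], [24, 0, 0, 0, 0, 0, 0], [24, 0, 0, 0, 0, 0, 0], [24, 0, 0, 0, 0, 0, 0]]])

```text
time: 13.2
tcp_pos: [0.4063, -0.268, 0.0753]
orientation: [-1.792, -2.58, -0.0]
contact_force: [0.1, -0.1, 0.5]
opening: 0.0241
gripper_force: 0.0
```

>>> play_rows(moves=[[[24, 0, 0, -0.1, 0, 0, 0], [24, 0, 0, -0.2, 0, 0, 0], [24, 0, 0, -0.4, 0, 0, 0], [24, 0, 0, -0.6, 0, 0, 0], [40, 0, 0, -0.8, 0, 0, 0], [60, 0, 0, -0.9, 0, 0, 0], [60, 0, 0, -0.9, 0, 0, 0], [60, 0, 0, -0.9, 0, 0, 0], [60, 1, -1, -0.9, 0, 0, 0], [60, 1, -1, -0.5, 0, 0, 0], [60, 1, -1, 0, 0, 0, 0], [60, 1, -1, 0, 0, 0, 0], [60, 1, 0, 0, 0, 0, 0], [60, 1, 0, 0, 0, 0, 0], [60, 1, 0, 0, 0, 0, 0], [60, 1, 0, 0, 0, 0, 0], [60, 0, 0, 0, 0, 0, 0], [60, 0, 0, 0, 0, 0, 0]]])

```text
time: 15.0
tcp_pos: [0.2432, -0.1159, 0.2313]
orientation: [1.789, 2.579, -0.001]
contact_force: [-0.2, -0.4, 0.0]
opening: 0.0597
gripper_force: 0.0
```

```bash
python3 - <<'E'
from h import *
a=np.radians(20.45); C=np.array([.4667,-.2456]); Rz=np.array([[np.cos(a),-np.sin(a)],[np.sin(a),np.cos(a)]])
o=get_obs(); print(o['tcp_pos'].round(4),((o['tcp_pos'][:2]-C)@Rz).round(4),o['orientation'].round(3))
A=[]
for c in ['side','top']:
    im,d=camera(c); P=cloud(c,d).reshape(-1,3);P=P[~np.isnan(P[:,0])]
    q=np.c_[(P[:,:2]-C)@Rz,P[:,2]]
    for n,z0,z1,x0,x1 in [('end',.04,.066,-.1,-.076+.004),('last',.086,.11,-.09,-.05),('s1',.086,.11,-.035,-.008),('s3',.086,.11,.05,.085),('grip',.12,.15,-.02,.02)]:
        Q=q[(abs(q[:,1])<.06)&(q[:,2]>z0)&(q[:,2]<z1)&(q[:,0]>x0)&(q[:,0]<x1)]
        if len(Q)>3: print(c,n,len(Q),(np.percentile(Q,[3,50,97],axis=0)*1e3).round(1).tolist(),'slope',np.degrees(np.polyfit(Q[:,1],Q[:,0],1)[0]).round(1))
    A.append(cv2.resize(im[165:285,280:380],None,fx=4,fy=4,interpolation=cv2.INTER_CUBIC))
cv2.imwrite('pics/r3.png',np.hstack(A))
E
```

```text
[ 0.2432 -0.1159  0.2313] [-0.1641  0.1996] [ 1.789e+00  2.579e+00 -1.000e-03]
side end 73 [[-78.9, -35.1, 40.5], [-73.9, 6.9, 54.7], [-72.3, 44.6, 63.5]] slope -0.1
side last 136 [[-74.5, -36.9, 87.1], [-69.1, 5.0, 93.6], [-61.3, 46.5, 100.6]] slope 0.6
side s1 93 [[-29.6, -41.6, 86.7], [-23.8, -10.3, 93.6], [-15.8, 19.4, 101.4]] slope -1.6
side s3 100 [[58.1, -46.7, 86.6], [64.0, -14.0, 94.5], [71.9, 17.3, 100.6]] slope 1.0
side grip 37 [[-6.6, -25.1, 123.4], [-2.2, -12.7, 132.3], [4.2, 1.5, 139.9]] slope -2.0
top end 30 [[-77.8, -35.6, 42.1], [-75.9, -3.4, 54.8], [-72.4, 30.2, 62.9]] slope 0.1
top last 121 [[-71.9, -37.6, 86.7], [-66.2, 4.6, 95.2], [-59.9, 45.7, 101.1]] slope 0.5
top s1 119 [[-27.1, -41.8, 88.2], [-20.9, 0.4, 94.9], [-14.8, 40.6, 103.4]] slope 0.4
top s3 123 [[61.0, -46.4, 87.1], [66.8, -5.1, 95.5], [73.1, 37.8, 101.9]] slope 0.2
top grip 60 [[-3.5, -24.5, 128.2], [0.6, -0.3, 133.4], [5.7, 25.1, 140.5]] slope -0.4
```

View pics/r3.png

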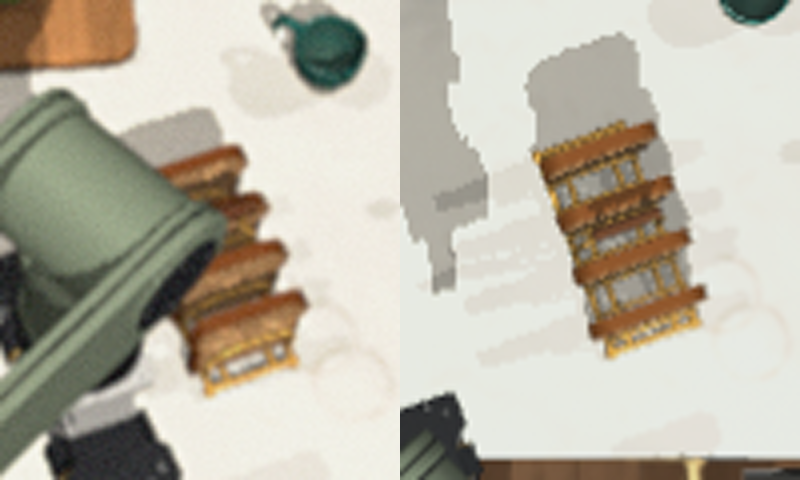

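All four slices stand in their gaps (last one at (650,315) right view, grip bar at (625,222)); the rack hasn't moved. Now I'll go to the grip bar.

>>> play_rows(moves=[[[60, -0.8, 0.66, 0, 0, 0, 0], [60, -0.8, 0.66, 0, 0, 0, 0], [60, -0.8, 0.66, 0, 0, 0, 0], [60, -0.8, 0.66, 0, 0, 0, 0], [60, -0.8, 0.66, 0, 0, 0, 0], [60, -0.8, 0.66, 0, 0, 0, 0], [50, -0.8, 0.66, 0, 0, 0, 0], [50, -0.8, 0.66, 0, 0, 0, 0], [50, -0.8, 0.66, 0, 0, 0, 0], [50, -0.78, 0.66, 0, 0, 0, 0], [50, 0, 0, 0.5, 0, 0, 0], [50, 0, 0, 0.8, 0, 0, 0], [50, 0, 0, 0.6, 0, 0, 0], [50, 0, 0, 0, 0, 0, 0], [50, 0, 0, 0, 0, 0, 0], [50, 0, 0, 0, 0, 0, 0]]])

```text
time: 16.7
tcp_pos: [0.4673, -0.2453, 0.1836]
orientation: [1.792, 2.579, -0.0]
contact_force: [0.1, -0.1, -0.1]
opening: 0.0501
gripper_force: 0.0
```

>>> play_rows(moves=[[[36, 0, 0, 0.4, 0, 0, 0], [32, 0, 0, 0.5, 0, 0, 0], [32, 0, 0, 0.5, 0, 0, 0], [32, 0, 0, 0.5, 0, 0, 0], [32, 0, 0, 0.4, 0, 0, 0], [32, 0, 0, 0.2, 0, 0, 0], [24, 0, 0, 0, 0, 0, 0], [18, 0, 0, 0, 0, 0, 0], [14, 0, 0, 0, 0, 0, 0], [12, 0, 0, 0, 0, 0, 0], [10, 0, 0, 0, 0, 0, 0], [2, 0, 0, 0, 0, 0, 0], [2, 0, 0, 0, 0, 0, 0], [2, 0, 0, 0, 0, 0, 0], [2, 0, 0, 0, 0, 0, 0], [2, 0, 0, 0, 0, 0, 0]]], force=50)

```text
time: 18.3
tcp_pos: [0.4681, -0.2452, 0.1212]
orientation: [1.791, 2.578, 0.001]
contact_force: [4.7, 2.3, 2.1]
opening: 0.0096
gripper_force: 50.0
```

>>> play_rows(moves=[[[2, 0, 0, -0.05, 0, 0, 0], [2, 0, 0, -0.1, 0, 0, 0], [2, 0, 0, -0.15, 0, 0, 0], [2, 0, 0, -0.2, 0, 0, 0], [2, 0, 0, -0.25, 0, 0, 0], [2, 0, 0, -0.3, 0, 0, 0], [2, 0, 0, -0.3, 0, 0, 0], [2, 0, 0, -0.3, 0, 0, 0], [2, 0, 0, -0.3, 0, 0, 0], [2, 0, 0, -0.3, 0, 0, 0], [2, 0, 0, -0.3, 0, 0, 0], [2, 0, 0, -0.3, 0, 0, 0], [2, 0, 0, -0.3, 0, 0, 0], [2, 0, 0, -0.3, 0, 0, 0], [2, 0, 0, -0.25, 0, 0, 0], [2, 0, 0, -0.15, 0, 0, 0], [2, 0, 0, -0.1, 0, 0, 0], [2, 0, 0, -0.05, 0, 0, 0], [2, 0, 0, 0, 0, 0, 0], [2, 0, 0, 0, 0, 0, 0]]])

```text
time: 20.3
tcp_pos: [0.4669, -0.2447, 0.2201]
orientation: [-1.792, -2.58, -0.0]
contact_force: [-0.1, -0.2, -5.2]
opening: 0.0097
gripper_force: 50.0
```

>>> play_rows(moves=[[[2, 0, 0, 0, 0, 0, 0], [2, 0, 0, 0, 0, 0, 0], [2, 0, 0, 0, 0, 0, 0], [2, 0, 0, 0, 0, 0, 0], [2, 0, 0, 0, 0, 0, 0], [2, 0, 0, 0, 0, 0, 0]]])

```text
time: 20.9
tcp_pos: [0.4671, -0.2449, 0.2204]
orientation: [-1.792, -2.58, -0.0]
contact_force: [0.3, -0.8, -6.0]
opening: 0.0096
gripper_force: 50.0
```

```bash
python3 - <<'E'
from h import *
o=get_obs(); print(o['tcp_pos'].round(4),o['orientation'].round(3),o['contact_force'].round(2),o['moment'].round(3),abs(o['joint_velocities']).max().round(4))
a=np.radians(20.45); C=o['tcp_pos'][:2]; Rz=np.array([[np.cos(a),-np.sin(a)],[np.sin(a),np.cos(a)]])
A=[]
for c in ['side','top']:
    im,d=camera(c); P=cloud(c,d).reshape(-1,3);P=P[~np.isnan(P[:,0])]
    q=np.c_[(P[:,:2]-C)@Rz,P[:,2]]
    for n,z0,z1,x0,x1 in [('end',.135,.17,-.1,-.072),('last',.186,.21,-.09,-.05),('s1',.18,.21,-.035,-.008),('s3',.186,.21,.05,.085)]:
        Q=q[(abs(q[:,1])<.06)&(q[:,2]>z0)&(q[:,2]<z1)&(q[:,0]>x0)&(q[:,0]<x1)]
        if len(Q)>3: print(c,n,len(Q),(np.percentile(Q,[3,50,97],axis=0)*1e3).round(1).tolist())
    A.append(cv2.resize(im[165:285,280:380],None,fx=4,fy=4,interpolation=cv2.INTER_CUBIC))
cv2.imwrite('pics/r4.png',np.hstack(A))
E
```

```text
[ 0.4671 -0.2449  0.2204] [-1.792 -2.58  -0.   ] [ 0.28 -0.83 -6.01] [ 0.013 -0.054 -0.004] 0.0013
side end 136 [[-81.4, -36.9, 136.7], [-75.9, 10.4, 154.8], [-73.2, 47.8, 169.6]]
side last 156 [[-77.0, -35.7, 186.5], [-71.3, 7.3, 193.7], [-63.7, 47.9, 199.9]]
side s1 125 [[-33.2, -27.7, 180.5], [-28.2, 18.1, 191.2], [-18.6, 45.0, 199.3]]
top end 11 [[-80.2, 22.3, 139.2], [-77.3, 30.6, 149.3], [-74.4, 42.3, 152.2]]
top last 39 [[-74.2, 21.6, 187.7], [-68.3, 33.3, 195.0], [-62.5, 45.7, 199.3]]
top s1 47 [[-29.9, 17.0, 183.0], [-24.7, 31.9, 193.0], [-18.1, 46.6, 199.7]]
```

View pics/r4.png

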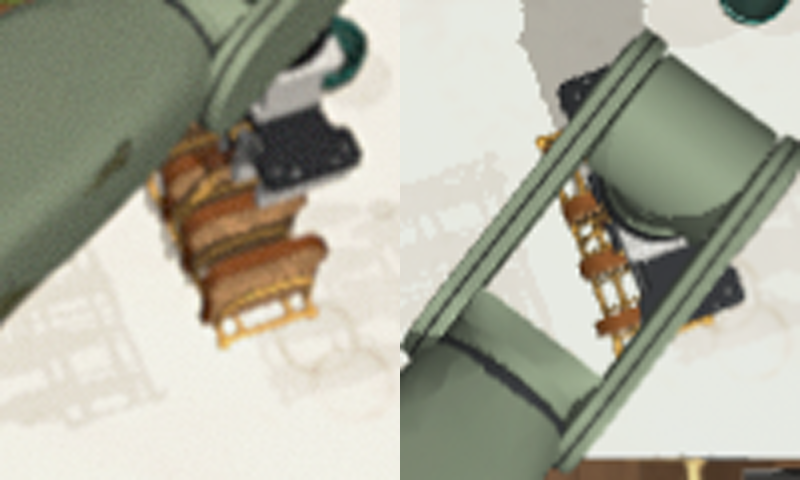

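The rack is up about 100 mm, level and still. The last slice stands in its gap at (265,265) in the left view, and its neighbours are upright. I'll hand the job in.

```bash
python3 -c "
from station import *
print(job_done())"
```

```text
the job is handed in; nothing more can be done
None
```

The last slice is in the rack's empty gap, and the arm is holding the rack by its grip bar, level and still, about 10 cm above the worktop with the slices in place; the job was handed in at about 21 s, but no verdict came back.

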